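# Release a printing block from its locking cradle

## Robot

A 6-joint arm with a two-finger parallel gripper is mounted at the origin on the work surface. World frame = base frame: x ahead of the robot, y to its left, z up, the work surface at z = 0. Lengths are in mm, angles in rad, forces in N, time in s.
With the tool pointing down it reaches from about 300 to 825 mm from the base axis. Payload 5.4 kg.
Tool frame: the origin (TCP) lies at the very end of the fingers, on their centre line; the grasp point (between the pads) lies grasp_offset behind it (grasp_offset is the distance from the TCP to the grasp point, in mm); y points along the fingers, x is the direction in which the jaws open and shut, and the axes are right-handed (so a half turn about y gives the same grasp; the last joint's range is limited). The gripper opens to 92 mm and grips with 3 to 60 N. Pads are 20 mm wide; open, the fingers measure 128 mm over their backs; the gripper's body (75 mm by 189 mm) begins 69 mm behind the grasp point.
Start: joints at [0.983, 0.158, 1.597, -0, 1.386, -0.21], TCP at [212.112, 534.429, 214.601] pointing down, gripper open.
Joint ranges: [-2.91, 2.91], [-0.94, 2.29], [0.18, 2.7], [-1.29, 4.43], [0.17, 2.64], [-3, 3]. Speed limits (rad/s): [2.57, 2.57, 3.14, 3.14, 3.14, 3.14].

## Interface

Orientations are given as a unit quaternion [x, y, z, w].
In Python, from bench import * gives the robot as it stands. The module is installed in compiled form; this text tells all that it offers.
- The arm moves only by the tool arm_command, never from a script. Its arguments are lists of equal length, an entry for each row: "grip": the closure, from -1 (fully open) to 1 (shut); "slide": the shift along the tool's x, y, z in cm, a list of three; "angular": the turn, a rotation vector about the tool's x, y, z in degrees, a list of three. A call has 1 to 8 rows; each row is the pose to reach, as a shift and turn from the pose measured when the call began, along the tool's axes at that moment; what a row does not reach only later rows make up. A row lasts 1/8 s, in which the tool goes at most 62.5 mm and 10.7 degrees, less where a joint would pass 70% of its speed; a pose out of reach is approached as far as the arm can. A call with a gripper value outside its range is refused whole. The fingers move at their own pace and stop on an object; the grip force is fixed at half the most. Time passes only in rows, so rows that repeat a pose let the fingers close. It gives the time, the measured TCP pose, the force and the opening at its end, in the units of the state.
- state(): the state, without advancing time (a new reading comes with each control period).
- grab_frame(name): name is "scene" or "top" or "wrist"; returns the picture (420x560x3 uint8, red, green, blue); there is no depth.
- camera_info(name): a dict with "vfov" (degrees; the focal length in pixels is half the picture's height over the tangent of half this angle, whatever the lens; pixels are square), "cx", "cy" (the principal point, pixels), "cam_to_world" (4x4, takes a point from camera to world coordinates); the wrist camera has in their place "T_tool_cam" (4x4, takes a point from camera to tool coordinates, whose origin is the TCP and whose axes are the tool frame's). Camera axes: x right, y down, z forward; pixel columns grow to the right and rows downward; lengths in mm; the calibration is good to about 2 mm. The wrist camera is an equidistant fisheye: a pixel r from the principal point sees the ray r / f radians off the axis. A picture is of the moment at which its call begins: read the wrist's pose just before it. camera_info takes no time and is no camera call.
- sign_off(): hands the job in, once; it reports no verdict.
The state is a dict: "t": time; "joints": joint angles; "dq": joint speeds; "joint_efforts": joint torques, N m; "position": TCP position; "ee_rot": TCP orientation; "ft_force": force on the tool from outside, world axes, zero at the start; "wrist_torque": the same for the moment, N m; "opening": opening from 0.0 (shut) to 1.0 (fully open).
Only numpy, scipy, OpenCV 4.12 (cv2) and the standard library are available. Lean on these libraries where they do the work, as an engineer would, in place of code of your own. Each camera call takes 0.05 s, during which the arm holds its last target.

## Task

Take the printing block with the red buttons out of its locking cradle: pinch its two side buttons in together and lift it straight up and out while they are held in. Keep them pinched until you have set it down upright, fully on the round dark pad in the steel tray, then let go.

Things in the scene. Friction and masses are not known exactly. Their poses are not given: they have to be found in the camera images.
- red_grip (a point): Hand printing block with red side buttons and a red disc on top. The point lies midway between the buttons, 62 mm above the underside; z up, y along the line through both buttons. Wooden foot 64 (x) x 48 (y) x 26 mm; aluminium handle 34 (x) x 30 (y) mm, topped by the disc, 32 mm above the point. 0.27-0.43 kg. Locked in a fixed grey cradle; alike blocks with blue or yellow buttons stand near.
- red_left_button (a joint): Red button on the handle's +y face, 26 mm wide, 24 mm high, centred level with point red_grip. 0 m: out, 46 mm over both buttons; 0.008 m: fully in, flush, 30 mm over both. Spring 2 N (out) to 6 N (in). Its catch at the foot locks under the cradle's ledge and is free only when it is pressed in over 6 mm.
- red_right_button (a joint): The same on the handle's -y face: 0 m out, 0.008 m fully in; both must be held in to lift the block. The cradle's side cheeks end 34 mm below point red_grip (room for fingers above them) and reach 42 mm from the centre in y; the block is clear of them once raised 35 mm.
- pad_top (a point): Centre of the top face of a round dark rubber pad, 120 mm across, 6 mm above the table, fixed in a square steel tray (150 x 150 mm, rim 14 mm high). z up. With the block standing on the pad, its red_grip point is 62 mm above this one.
There are look-alikes about, which are no part of the job. Leave any yellow look-alike of the part that bears pad_top alone.

How it is judged (in metres and radians):
On the way, in this order (a step that is already met when the one before it is completed fails the run):
1. both red buttons are held in together (each more than 6 mm) (value of joint each of red_left_button, red_right_button above 0.006 m), for 0.2 s.
2. the red block is lifted out of its cradle (its point more than 90 mm above the table) (height (world z) of red_grip above 0.09 m), for 0.1 s.
3. the red block is lowered onto the pad (within 12 mm of standing on it) with both buttons still pinched in (all of step 1 and horizontal distance between red_grip and pad_top below 0.027 m and height (world z) of red_grip below 0.08 m), for 0.1 s.
At the end, for the whole second after the job is handed in: The red block stands upright (within 6 degrees) on the round pad, its centre within 27 mm of the pad's centre, and both its buttons have sprung out (horizontal distance between red_grip and pad_top below 0.027 m and height (world z) of red_grip between 0.063 and 0.073 m and angle between red_grip's own z axis and vertical below 0.1 rad and value of joint each of red_left_button, red_right_button below 0.002 m); the robot touches nothing.
It also fails if it takes over 42 s, if anything falls off the work surface, if the arm or the gripper's body presses on something with over 40 N, if the wrist force passes 120 N, or if a joint passes its speed limit or range.

## Working session

There is one attempt and no reset: what is moved stays moved. The work goes in short steps, Python scripts to look and compute and a tool call to move; the robot and the scene stay as the last step left them, time stands still between calls to the robot, and variables do not carry over. Pictures are saved under pics/ and viewed, and the job is handed in when it is done.

Besides the shell and the picture viewer there is one more tool, called after "Call:" as name(argument=value, ...) on one line, values as JSON. arm_command: Moves the arm, as the interface text tells. Its arguments: {"type":"object","properties":{"grip":{"type":"array","items":{"type":"number"}},"slide":{"type":"array","items":{"type":"array","items":{"type":"number"}}},"angular":{"type":"array","items":{"type":"array","items":{"type":"number"}}}},"required":["grip","slide","angular"]}

```bash
mkdir -p pics; python3 - <<'E'
from bench import *
import cv2, numpy as np
s=state(); print({k:np.round(v,3).tolist() for k,v in s.items()})
for n in ["scene","top","wrist"]:
    im=grab_frame(n); cv2.imwrite(f"pics/{n}0.png",im[:,:,::-1])
    c=camera_info(n); print(n,{k:np.round(v,4).tolist() for k,v in c.items() if k!='name'} if isinstance(c,dict) else c)
E
```

```text
{'t': 0.0, 'joints': [0.983, 0.159, 1.598, -0.0, 1.386, -0.21], 'dq': [-0.001, -0.001, 0.001, 0.001, 0.001, -0.001], 'joint_efforts': [0.002, -38.557, -32.212, 0.07, 0.038, -0.0], 'position': [211.806, 533.908, 213.635], 'ee_rot': [0.585, 0.397, -0.398, -0.585], 'ft_force': [-0.17, 0.362, 0.065], 'wrist_torque': [0.006, 0.034, 0.033], 'opening': 1.001}
scene {'vfov': 57.0889, 'cx': 283.0223, 'cy': 205.157, 'cam_to_world': [[0.6983, 0.4996, -0.5127, 893.8676], [0.7156, -0.5038, 0.4837, -355.6778], [-0.0166, -0.7047, -0.7094, 609.9228], [0.0, 0.0, 0.0, 1.0]]}
top {'vfov': 46.8168, 'cx': 284.3656, 'cy': 218.0812, 'cam_to_world': [[0.0255, -0.985, 0.1706, 334.9645], [-0.9996, -0.0267, -0.005, 10.1062], [0.0095, -0.1704, -0.9853, 1087.8452], [0.0, 0.0, 0.0, 1.0]]}
wrist {'vfov': 65.7065, 'cx': 273.941, 'cy': 204.4029, 'T_tool_cam': [[1.0, 0.0003, 0.0006, 0.0427], [-0.0005, -0.243, 0.97, -170.4673], [0.0004, -0.97, -0.243, 69.2959], [0.0, 0.0, 0.0, 1.0]]}
```

View pics/scene0.png

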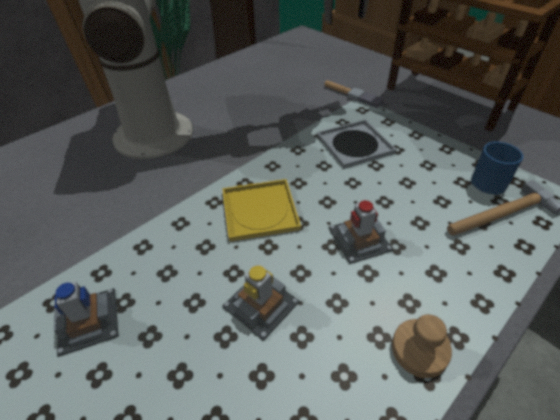

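View pics/top0.png

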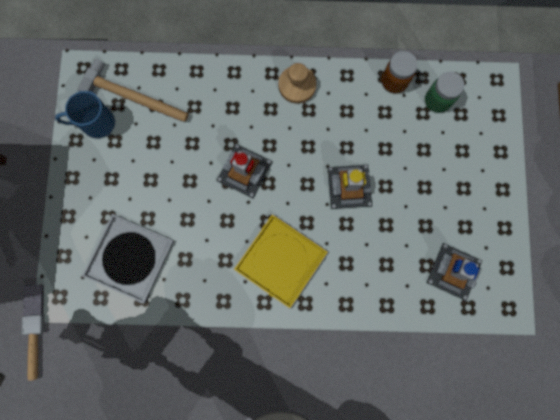

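View pics/wrist0.png

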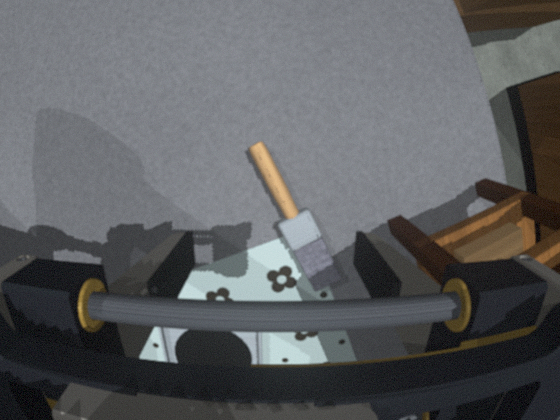

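The scene shows the red block (top picture ~(244,165)), the steel tray with dark pad (~(129,258)), plus blue and yellow look-alikes. Next I'll enlarge these areas.

```bash
python3 - <<'E'
import cv2, numpy as np
t=cv2.imread('pics/top0.png'); s=cv2.imread('pics/scene0.png')
f=lambda im,x,y,w,h,k: cv2.resize(im[y:y+h,x:x+w],None,fx=k,fy=k,interpolation=cv2.INTER_CUBIC)
cv2.imwrite('pics/c1.png',np.hstack([f(t,210,130,70,75,8)]))
cv2.imwrite('pics/c2.png',f(s,320,190,80,75,8))
cv2.imwrite('pics/c3.png',f(t,75,205,110,105,5))
E
```

```text
(no output)
```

View pics/c1.png

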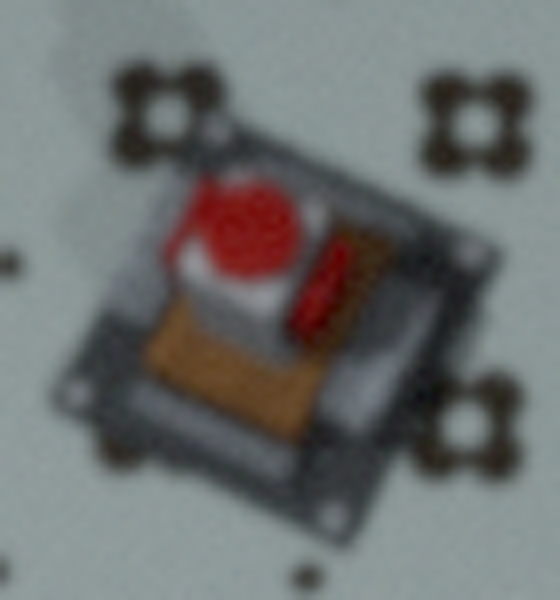

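View pics/c2.png

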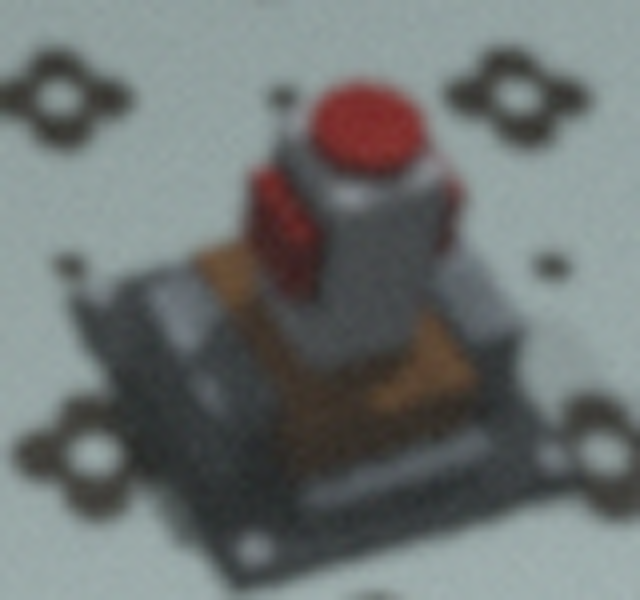

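View pics/c3.png

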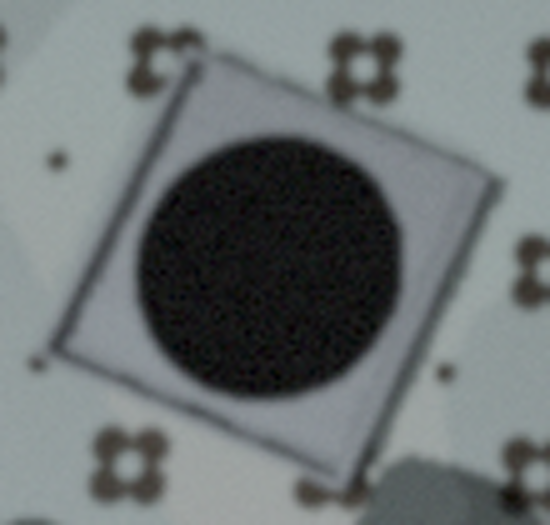

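Red disc: top ≈(241.1,158.1), scene ≈(365.7,205.4). The cradle screws in c1 give the yaw, and the pad centre is at ≈(128.6,258.0) in top.

```bash
cat > h.py <<'E'
from bench import *
import numpy as np, cv2
from scipy.spatial.transform import Rotation as R
def ray(n,u,v):
    c=camera_info(n); f=210/np.tan(np.radians(c['vfov'])/2); T=np.array(c['cam_to_world'])
    d=T[:3,:3]@np.array([(u-c['cx'])/f,(v-c['cy'])/f,1]); return T[:3,3],d/np.linalg.norm(d)
def onz(n,u,v,z):
    o,d=ray(n,u,v); return o+d*(z-o[2])/d[2]
def tri(a,b):
    (o,d),(p,e)=ray(*a),ray(*b)
    k=np.linalg.lstsq(np.c_[d,-e],p-o,rcond=None)[0]
    x,y=o+k[0]*d,p+k[1]*e; return (x+y)/2,np.linalg.norm(x-y)
E
python3 - <<'E'
from h import *
np.set_printoptions(precision=1,suppress=True)
print('disc',tri(('top',241.06,158.06),('scene',365.7,205.4)))
for z in (94,98,102,106): print(z,onz('top',241.06,158.06,z),onz('scene',365.7,205.4,z))
P=[onz('top',210+(x+.5)/8-.5,130+(y+.5)/8-.5,8) for x,y in [(217,132),(472,252),(335,518),(78,395)]]
P=np.array(P);print(P,P.mean(0)); 
for i in range(4):
    d=P[(i+1)%4]-P[i]; print(np.linalg.norm(d),np.degrees(np.arctan2(d[1],d[0])))
S=np.array([onz('scene',320+(x+.5)/8-.5,190+(y+.5)/8-.5,8) for x,y in [(254,549),(553,455),(103,288)]]);print('scene screws',S)
d=S[1]-S[0];print(np.degrees(np.arctan2(d[1],d[0])))
im=cv2.imread('pics/top0.png').max(2)
m=(im<40).astype(np.uint8); n,l,st,ce=cv2.connectedComponentsWithStats(m[205:310,75:185]); i=1+st[1:,4].argmax();print(st[i],ce[i]+[75,205],onz('top',*(ce[i]+[75,205]),6), np.sqrt(4*st[i][4]/np.pi))
im=cv2.imread('pics/scene0.png').max(2)[120:168,310:400]
n,l,st,ce=cv2.connectedComponentsWithStats((im<50).astype(np.uint8)); i=1+st[1:,4].argmax();print(st[i],ce[i]+[310,120],onz('scene',*(ce[i]+[310,120]),6))
E
```

```text
disc (array([633.2, 100.4,  98.1]), np.float64(1.5090502771728487))
94 [633.8 100.3  94. ] [631.5 104.8  94. ]
98 [632.6  99.9  98. ] [633.5 101.2  98. ]
102 [631.4  99.5 102. ] [635.5  97.6 102. ]
106 [630.2  99.2 106. ] [637.6  94.1 106. ]
[[688.2 119.4   8. ]
 [654.3  44.5   8. ]
 [574.8  81.    8. ]
 [608.8 155.8   8. ]] [631.5 100.1   8. ]
82.2163353328949 -114.34327146980792
87.48858236238657 155.31725544966426
82.1198315807461 65.57409316403518
87.36962673421253 -24.619864014265193
scene screws [[655.4  46.9   8. ]
 [689.4 121.5   8. ]
 [574.8  85.4   8. ]]
65.53563039354002
[  28   28   51   51 2023] [128.4 258.1] [422.6 349.2   6. ] 50.751981232255694
[ 24  11  43  25 845] [355.1 143.1] [427.6 348.    6. ]
```

```bash
python3 - <<'E'
from h import *
import bench; print([x for x in dir(bench) if not x.startswith('_')]); print(getattr(bench,'grasp_offset',None))
s=state(); M=R.from_quat(s['ee_rot']).as_matrix(); print(np.round(M,3)); print(np.degrees(np.arctan2(M[1,0],M[0,0])))
E
```

```text
['PlanningError', 'camera_info', 'grab_frame', 'grasp_offset', 'sign_off', 'state']
18.700000000000003
[[ 0.369 -0.001 -0.929]
 [ 0.929 -0.001  0.369]
 [-0.001 -1.     0.   ]]
68.35573076796071
```

```bash
cat >> h.py <<'E'
def delta(p,yaw):
    s=state(); M=R.from_quat(s['ee_rot']).as_matrix()
    x=np.array([np.cos(np.radians(yaw)),np.sin(np.radians(yaw)),0]); y=np.array([0,0,-1.]); 
    T=np.c_[x,y,np.cross(x,y)]
    print('slide cm',np.round(M.T@(np.array(p)-s['position'])/10,2),'rot deg',np.round(np.degrees(R.from_matrix(M.T@T).as_rotvec()),2))
E
python3 -c "
from h import *
delta([632.5,100.5,165],65.5)"
```

```text
slide cm [-24.78   4.91 -55.09] rot deg [-0.01  2.86 -0.08]
```

Call:
arm_command(grip=[-1,-1,-1,-1,-1,-1,-1,-1], slide=[[-1.2,0.2,-2.7],[-3.5,0.7,-7.8],[-5.8,1.1,-12.9],[-8.1,1.6,-18],[-10.4,2.1,-23.1],[-12.7,2.5,-28.2],[-15,3,-33.3],[-17,3.4,-37.8]], angular=[[0,0,0],[0,0.5,0],[0,1,0],[0,1.5,0],[0,2,0],[0,2.5,0],[0,2.86,0],[0,2.86,0]])

```text
t: 1.15
position: [501.4, 234.8, 179.6]
ee_rot: [0.595, 0.382, -0.383, -0.595]
ft_force: [0.8, -0.4, 0.4]
opening: 0.999
```

```bash
python3 -c "
from h import *
print(state()['position'],state()['t'])
delta([632.5,100.5,165],65.5)"
```

```text
[501.42784602 234.84121974 179.5576722 ] 1.15
slide cm [ -6.77   1.46 -17.51] rot deg [-0.03 -0.05 -0.09]
```

Call:
arm_command(grip=[-1,-1,-1,-1,-1,-1], slide=[[-1.8,0.4,-4.6],[-3.6,0.8,-9.2],[-5.4,1.1,-13.8],[-6.4,1.4,-16.5],[-6.77,1.46,-17.5],[-6.77,1.46,-17.5]], angular=[[0,0,0],[0,0,0],[0,0,0],[0,0,0],[0,0,0],[0,0,0]])

```text
t: 1.9
position: [632.2, 100.7, 164.6]
ee_rot: [-0.595, -0.381, 0.383, 0.595]
ft_force: [0.3, 0.7, -0.8]
opening: 1.001
```

```bash
python3 - <<'E'
from h import *
s=state();print(s['position'],s['ft_force'])
delta([632.5,100.5,165],65.5)
im=grab_frame('wrist'); cv2.imwrite('pics/w1.png',im[:,:,::-1])
im=grab_frame('top'); cv2.imwrite('pics/t1.png',im[:,:,::-1])
im=grab_frame('scene'); cv2.imwrite('pics/s1.png',im[:,:,::-1])
# project predicted points into wrist
c=camera_info('wrist'); f=210/np.tan(np.radians(c['vfov'])/2); T=np.array(c['T_tool_cam']); M=R.from_quat(s['ee_rot']).as_matrix()
for z,p in [(98,(632.5,100.5)),(66,(632.5+23*np.cos(1.143),100.5+23*np.sin(1.143))),(66,(632.5-23*np.cos(1.143),100.5-23*np.sin(1.143)))]:
    q=M.T@(np.array([*p,z])-s['position']); q=T[:3,:3].T@(q-T[:3,3]); th=np.arctan2(np.hypot(q[0],q[1]),q[2]); r=f*th; h=np.hypot(q[0],q[1])
    print(c['cx']+r*q[0]/h,c['cy']+r*q[1]/h)
E
```

```text
[632.17947662 100.68426271 164.62675197] [ 0.27230778  0.69863558 -0.76548097]
slide cm [-0.   -0.04 -0.04] rot deg [-0.08 -0.07 -0.1 ]
273.87011882965265 217.63439119714332
300.7704780754499 207.10452207424163
247.08353877613817 207.12178387368076
```

View pics/w1.png

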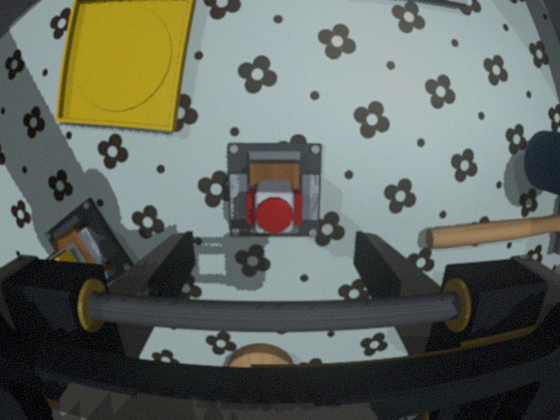

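View pics/s1.png

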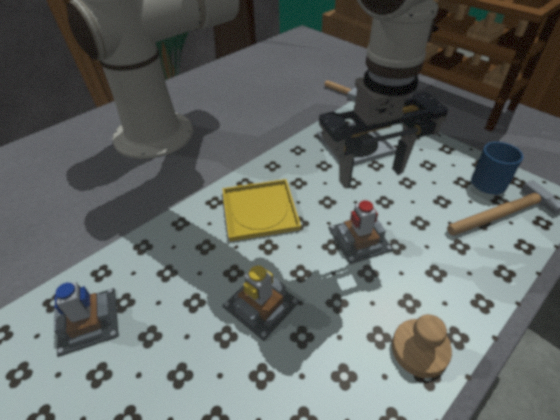

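Wrist view: the red disc is at (273,215) against a predicted (274,218), and the cradle edges line up with the jaws. So alignment is within about 1 mm, and I'm descending with the gripper open.

Call:
arm_command(grip=[-1,-1,-1,-1,-1,-1], slide=[[0,2.5,0],[0,5.5,0],[0,8.5,0],[0,10.5,0],[0,11.6,0],[0,11.7,0]], angular=[[0,0,0],[0,0,0],[0,0,0],[0,0,0],[0,0,0],[0,0,0]])

```text
t: 2.8
position: [631.4, 101.8, 47.9]
ee_rot: [-0.594, -0.382, 0.383, 0.595]
ft_force: [0.8, -0.6, 1.0]
opening: 1.002
```

```bash
python3 - <<'E'
from h import *
s=state();print(s['position'],s['ft_force'])
im=grab_frame('wrist'); a=im[:,:,::-1]
b=grab_frame('scene')[:,:,::-1]
cv2.imwrite('pics/w2.png',cv2.resize(a[150:350,170:380],None,fx=2.8,fy=2.8))
cv2.imwrite('pics/s2.png',cv2.resize(b[100:270,300:460],None,fx=3.5,fy=3.5))
E
```

```text
[631.42226011 101.78707812  47.92516543] [ 0.82375216 -0.55713528  1.01475346]
```

View pics/w2.png

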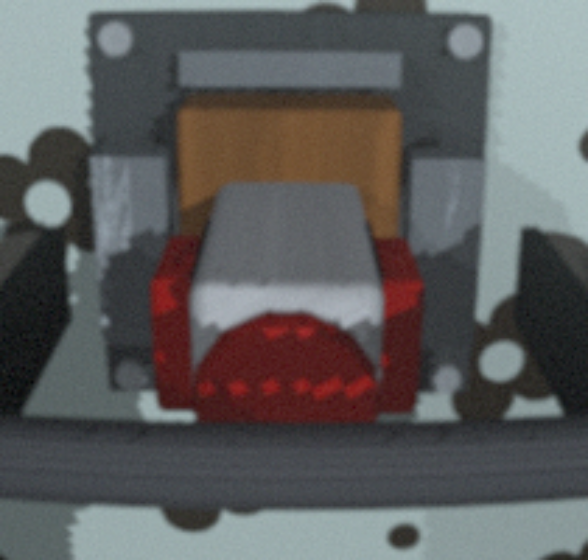

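View pics/s2.png

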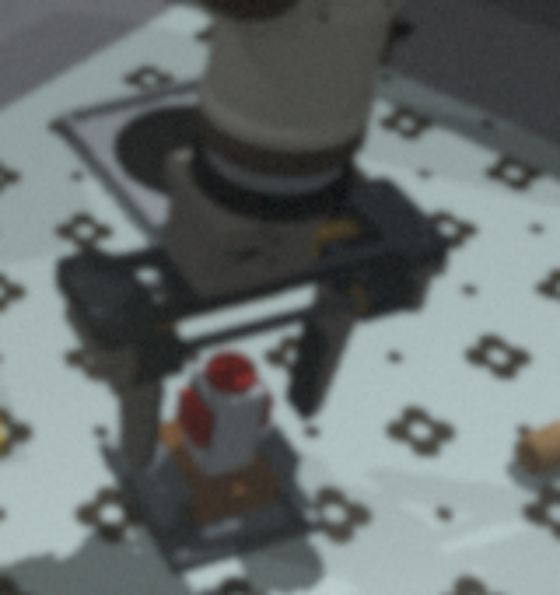

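The wrist view shows both fingers outside the buttons (block midline at ≈272.6 px, centre 273.9). I'll nudge 0.6 mm and close.

Call:
arm_command(grip=[-1,1,1,1,1,1,1,1], slide=[[-0.07,0,-0.12],[-0.07,0,-0.12],[-0.07,0,-0.12],[-0.07,0,-0.12],[-0.07,0,-0.12],[-0.07,0,-0.12],[-0.07,0,-0.12],[-0.07,0,-0.12]], angular=[[0,0,0],[0,0,0],[0,0,0],[0,0,0],[0,0,0],[0,0,0],[0,0,0],[0,0,0]])

```text
t: 3.9
position: [633.1, 100.3, 49.1]
ee_rot: [0.595, 0.382, -0.383, -0.594]
ft_force: [-0.0, -2.0, 0.4]
opening: 0.326
```

```bash
python3 - <<'E'
from h import *
s=state();print(s['position'],s['ft_force'],s['opening']*92)
im=grab_frame('wrist'); a=im[:,:,::-1]
cv2.imwrite('pics/w3.png',cv2.resize(a[150:350,170:380],None,fx=2.8,fy=2.8))
s=state();print(s['position'],s['ft_force'],s['opening']*92)
E
```

```text
[633.13087458 100.29195587  49.13648085] [-0.00379515 -1.95428705  0.37338909] 30.03489891702272
[633.15132291 100.29241827  49.16252382] [-0.53089363 -1.38406925 -0.22652865] 29.803528227383428
```

View pics/w3.png

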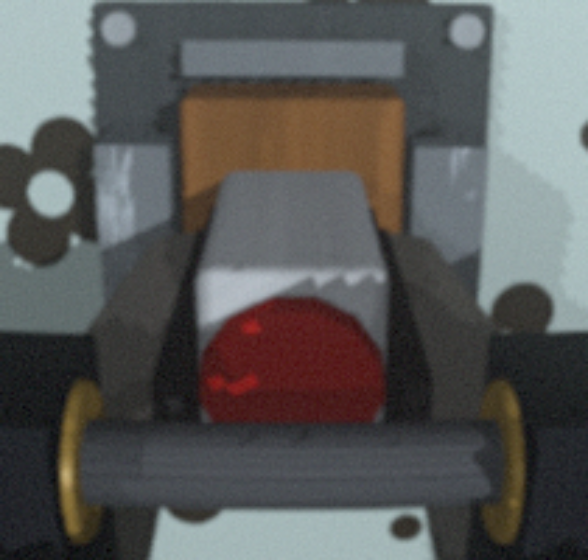

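The opening is 30 mm, so both buttons are flush. Lifting.

Call:
arm_command(grip=[1,1,1,1,1,1,1,1], slide=[[0,0,0],[0,-0.4,0],[0,-1.2,0],[0,-2.4,0],[0,-4,0],[0,-6,0],[0,-7.6,0],[0,-8,0]], angular=[[0,0,0],[0,0,0],[0,0,0],[0,0,0],[0,0,0],[0,0,0],[0,0,0],[0,0,0]])

```text
t: 4.95
position: [634.3, 100.4, 131.5]
ee_rot: [0.596, 0.384, -0.382, -0.593]
ft_force: [-0.0, -0.1, -3.4]
opening: 0.327
```

```bash
python3 - <<'E'
from h import *
s=state();print(s['position'],s['ft_force'],s['opening']*92)
a=grab_frame('wrist')[:,:,::-1];b=grab_frame('scene')[:,:,::-1]
cv2.imwrite('pics/w4.png',cv2.resize(a[150:350,170:380],None,fx=2.8,fy=2.8))
cv2.imwrite('pics/s4.png',cv2.resize(b[80:270,280:460],None,fx=3,fy=3))
delta([424.5,348.8,128],65.5)
E
```

```text
[634.34513282 100.37521712 131.52334914] [-0.00442351 -0.07894221 -3.35853538] 30.0672109890805
slide cm [13.96  0.12 29.3 ] rot deg [ 0.09  0.03 -0.04]
```

View pics/w4.png

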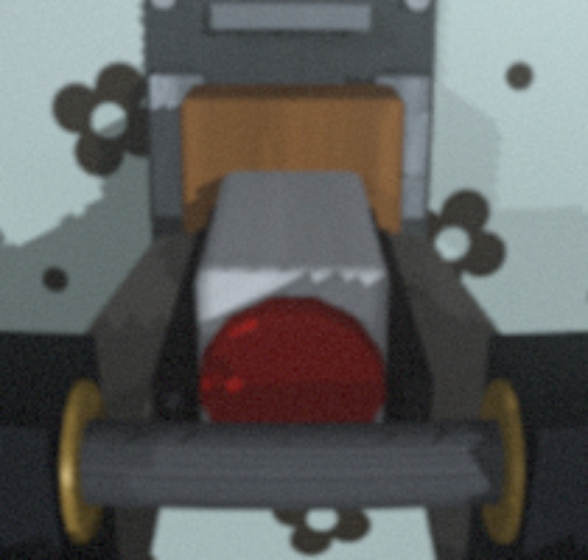

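View pics/s4.png

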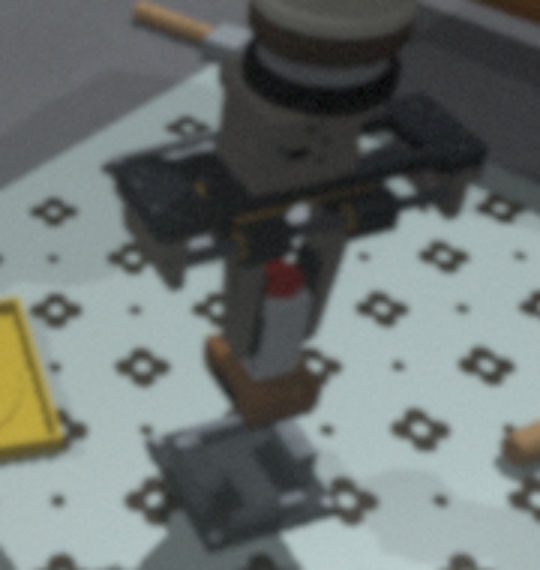

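The block is clear of the cradle and sits unchanged in the hand, with the opening at 30 mm. Moving over the pad.

Call:
arm_command(grip=[1,1,1,1,1,1,1,1], slide=[[0.8,0,1.7],[2.4,0,5.1],[4.6,0,9.7],[6.8,0,14.3],[9,0,18.9],[11.2,0,23.5],[13,0,27.3],[13.96,0,29.3]], angular=[[0,0,0],[0,0,0],[0,0,0],[0,0,0],[0,0,0],[0,0,0],[0,0,0],[0,0,0]])

```text
t: 6.05
position: [421.0, 350.5, 128.2]
ee_rot: [0.594, 0.383, -0.384, -0.594]
ft_force: [0.6, 0.3, -4.1]
opening: 0.325
```

```bash
python3 - <<'E'
from h import *
s=state();print(s['position'],s['ft_force'],s['opening']*92)
a=grab_frame('wrist')[:,:,::-1];b=grab_frame('scene')[:,:,::-1]
cv2.imwrite('pics/w5.png',a)
cv2.imwrite('pics/s5.png',cv2.resize(b[40:200,280:460],None,fx=3,fy=3))
delta([424.5,348.8,60],65.5)
E
```

```text
[420.99792334 350.47487539 128.21276033] [ 0.56323155  0.33581868 -4.09747495] 29.901431441945743
slide cm [-0.    6.82 -0.38] rot deg [-0.04  0.25 -0.12]
```

View pics/w5.png

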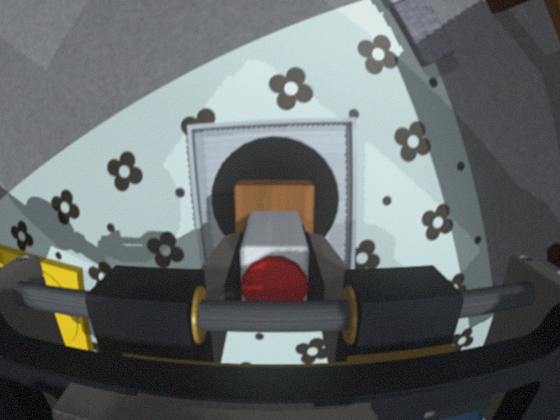

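View pics/s5.png

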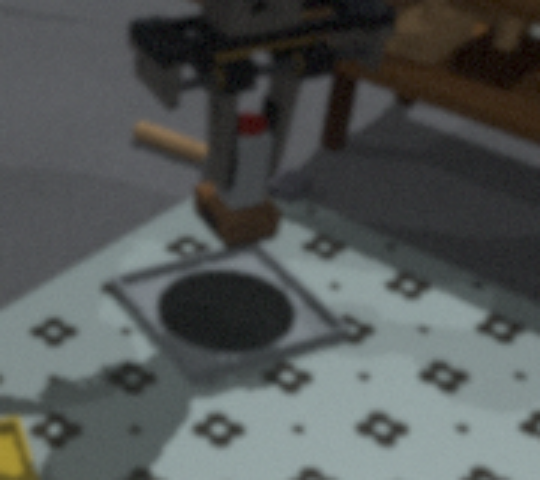

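Call:
arm_command(grip=[1,1,1,1,1,1,1], slide=[[0,1,-0.1],[0,2.4,-0.38],[0,4,-0.38],[0,5.4,-0.38],[0,6.4,-0.38],[0,6.8,-0.38],[0,6.8,-0.38]], angular=[[0,0,0],[0,0,0],[0,0,0],[0,0,0],[0,0,0],[0,0,0],[0,0,0]])

```text
t: 7.02
position: [424.6, 348.9, 60.2]
ee_rot: [0.594, 0.383, -0.385, -0.594]
ft_force: [-0.0, -0.2, -3.3]
opening: 0.323
```

```bash
python3 - <<'E'
from h import *
s=state();print(s['position'],s['ft_force'],s['opening']*92)
a=grab_frame('wrist')[:,:,::-1];b=grab_frame('scene')[:,:,::-1]
c=camera_info('wrist'); f=210/np.tan(np.radians(c['vfov'])/2); T=np.array(c['T_tool_cam']); M=R.from_quat(s['ee_rot']).as_matrix()
a=a.copy()
for t in np.arange(0,360,15):
    q=M.T@(np.array([424.5+60*np.cos(np.radians(t)),348.8+60*np.sin(np.radians(t)),6])-s['position']); q=T[:3,:3].T@(q-T[:3,3]); h=np.hypot(q[0],q[1]); r=f*np.arctan2(h,q[2])
    cv2.circle(a,(int(round(c['cx']+r*q[0]/h)),int(round(c['cy']+r*q[1]/h))),1,(0,255,255),-1)
cv2.imwrite('pics/w6.png',cv2.resize(a[90:330,150:400],None,fx=2.4,fy=2.4))
cv2.imwrite('pics/s6.png',cv2.resize(b[40:200,280:460],None,fx=3,fy=3))
delta([424.5,348.8,51],65.5)
E
```

```text
[424.58844406 348.86367548  60.17097115] [-0.027764   -0.23424534 -3.28146055] 29.74562483774823
slide cm [-0.05  0.98  0.03] rot deg [-0.    0.25 -0.07]
```

View pics/w6.png

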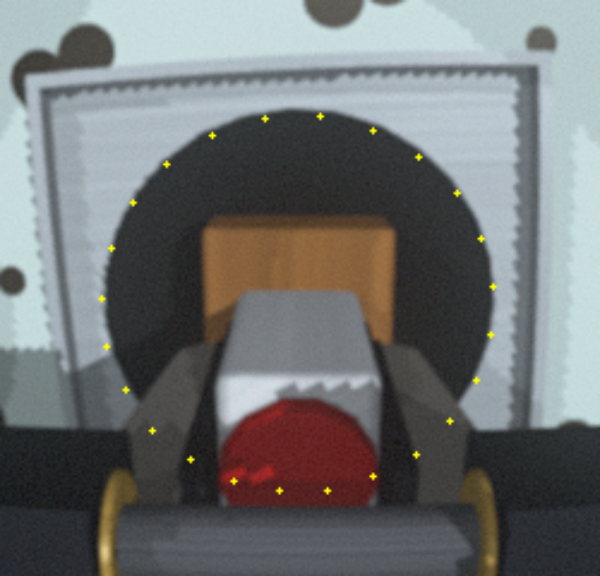

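View pics/s6.png

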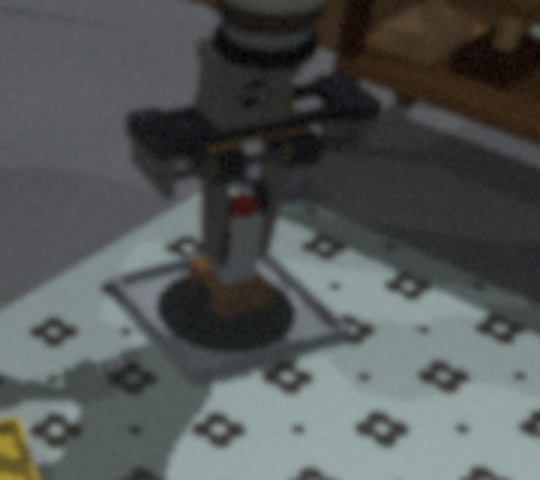

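The projected pad circle matches the picture to 1–2 mm, so the block is centred. Now lowering the last 9 mm slowly while watching the force.

Call:
arm_command(grip=[1,1,1,1,1], slide=[[0,0.3,0],[0,0.5,0],[0,0.65,0],[0,0.75,0],[0,0.75,0]], angular=[[0,0,0],[0,0,0],[0,0,0],[0,0,0],[0,0,0]])

```text
t: 7.75
position: [424.9, 349.1, 53.2]
ee_rot: [0.594, 0.383, -0.384, -0.594]
ft_force: [1.2, -0.2, -4.3]
opening: 0.324
```

Call:
arm_command(grip=[1,1], slide=[[0,0.1,0],[0,0.1,0]], angular=[[0,0,0],[0,0,0]])

```text
t: 8.0
position: [424.9, 349.0, 52.1]
ee_rot: [0.594, 0.383, -0.384, -0.594]
ft_force: [0.8, 0.3, -3.7]
opening: 0.326
```

Call:
arm_command(grip=[1,1], slide=[[0,0.1,0],[0,0.1,0]], angular=[[0,0,0],[0,0,0]])

```text
t: 8.25
position: [424.8, 349.0, 51.0]
ee_rot: [0.594, 0.383, -0.384, -0.594]
ft_force: [-0.8, 0.3, -2.5]
opening: 0.327
```

Call:
arm_command(grip=[1,1], slide=[[0,0.08,0],[0,0.08,0]], angular=[[0,0,0],[0,0,0]])

```text
t: 8.5
position: [424.7, 348.9, 50.1]
ee_rot: [0.594, 0.383, -0.384, -0.594]
ft_force: [-0.5, 0.3, -4.0]
opening: 0.324
```

Call:
arm_command(grip=[1,1], slide=[[0,0.1,0],[0,0.1,0]], angular=[[0,0,0],[0,0,0]])

```text
t: 8.75
position: [424.8, 349.0, 49.2]
ee_rot: [0.594, 0.383, -0.384, -0.594]
ft_force: [-0.3, -0.0, -2.2]
opening: 0.321
```

Call:
arm_command(grip=[1,1], slide=[[0,0.08,0],[0,0.08,0]], angular=[[0,0,0],[0,0,0]])

```text
t: 9.0
position: [424.8, 349.0, 49.1]
ee_rot: [0.594, 0.383, -0.384, -0.594]
ft_force: [-4.3, -2.0, 5.4]
opening: 0.327
```

Contact: the vertical force has turned upward (+5 N) and the height has stopped at 49.1. Releasing.

Call:
arm_command(grip=[1,0.2,-0.2,-1,-1,-1,-1,-1], slide=[[0,0,0],[0,0,0],[0,0,0],[0,0,0],[0,0,0],[0,0,0],[0,0,0],[0,0,0]], angular=[[0,0,0],[0,0,0],[0,0,0],[0,0,0],[0,0,0],[0,0,0],[0,0,0],[0,0,0]])

```text
t: 10.0
position: [424.9, 349.0, 49.2]
ee_rot: [0.594, 0.383, -0.384, -0.594]
ft_force: [-0.6, 0.3, 0.1]
opening: 0.996
```

Call:
arm_command(grip=[-1,-1,-1,-1,-1,-1], slide=[[0,-1,0],[0,-4,0],[0,-8,0],[0,-12,0],[0,-14,0],[0,-14,0]], angular=[[0,0,0],[0,0,0],[0,0,0],[0,0,0],[0,0,0],[0,0,0]])

```text
t: 10.75
position: [426.3, 349.9, 191.8]
ee_rot: [0.594, 0.385, -0.383, -0.593]
ft_force: [0.1, -0.4, -0.2]
opening: 1.0
```

```bash
python3 - <<'E'
from h import *
s=state();print(s['t'],s['position'],s['ft_force'],s['opening']*92)
a=grab_frame('wrist')[:,:,::-1];b=grab_frame('scene')[:,:,::-1]
cv2.imwrite('pics/w7.png',cv2.resize(a[90:330,150:400],None,fx=2.4,fy=2.4))
cv2.imwrite('pics/s7.png',cv2.resize(b[60:200,280:440],None,fx=5,fy=4.2*5/4.2)[:600])
for k in ((98),(100)):pass
E
```

```text
10.75 [426.32320949 349.93029421 191.7517991 ] [ 0.12739717 -0.44061234 -0.216397  ] 91.97928556580297
```

View pics/w7.png

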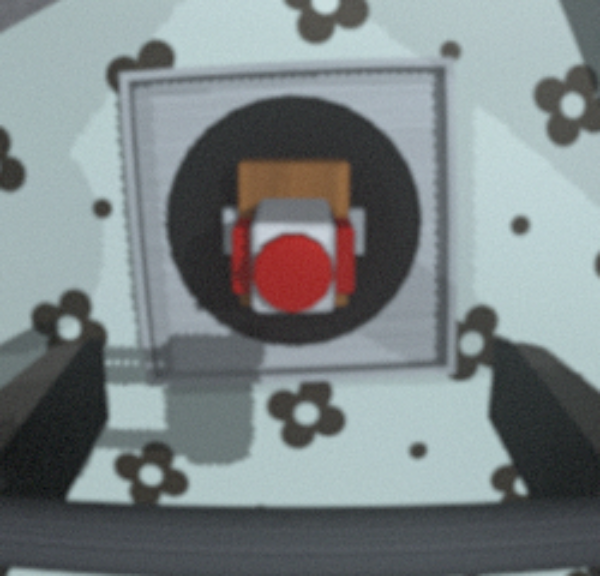

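View pics/s7.png

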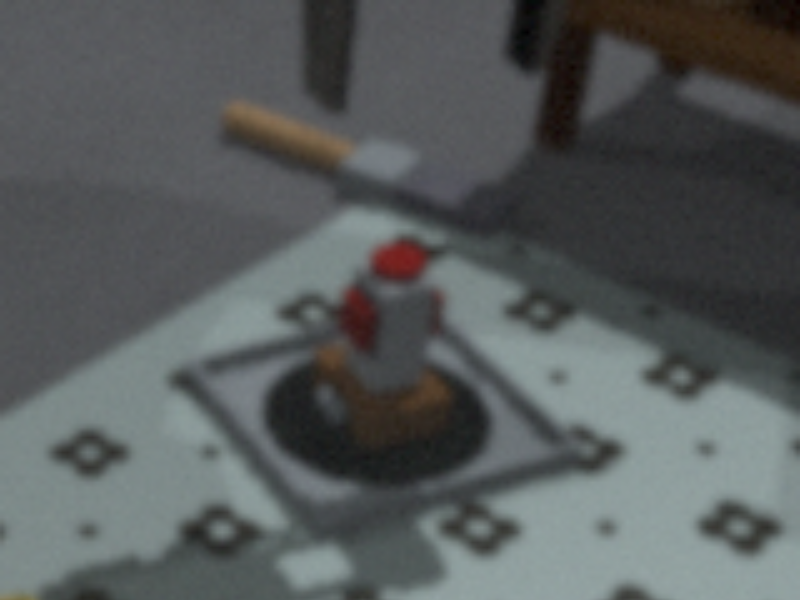

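The block stands upright and centred on the pad, both buttons have sprung out, and the gripper is clear.

```bash
python3 -c "
from bench import *
print(sign_off())"
```

```text
the job is handed in; nothing more can be done
None
```

The red block is out of its cradle and standing on the round dark pad in the steel tray. I handed the job in at about 10.9 s; no verdict is reported.

- **Pinch and carry:** I located the block and pad in the top and scene pictures and checked the alignment with the wrist camera. Both buttons stayed pinched flush, with the opening at 30 mm, from before the lift until the block was down.
- **Set-down:** I lowered it in 1 mm steps until the force turned upward (about +5 N, with the height stopping at 49.1 mm), then opened the gripper and backed off 140 mm.
- **Last checks:** The wrist and scene pictures show the block upright, roughly central on the pad, with both buttons out. The gripper is well clear with force near zero. I judged the final pose by eye and did not measure it from pixels.
- **Small disagreements:** The wrist camera put the block about 1 mm from where I had computed it. The top and scene cameras differed by about 5 mm on the pad centre. I used a point between them, and the pad's edge then matched the wrist picture to 1–2 mm. Contact came about 2 mm lower than I had predicted. All of these are within tolerance.

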